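# Close up three cleaned strainer housings

### The job

Close up the three cleaned steel housings. Stand the strainer basket inside the round-mouthed one and cover it with the domed cover; put the square cover on the square mouth and the oblong cover on the oblong mouth, each sitting flat, central and square with its rubber pad dropped inside the mouth. Do not knock over the amber bottle.

Things in the scene. Friction and masses are not known exactly. Their poses are not given: they have to be found in the camera images.
- round_housing: Fixed round steel housing, 70 mm high: rust-brown body 104 mm across, bright flat flange 136 mm across on top, a pipe stub to each side along x (170 mm over both). Round mouth 84 mm in diameter, straight down to the inner floor 8 mm above the origin. Origin: centre of the underside, z up; flange top at z = 70 mm.
- square_housing: Fixed steel box, 130 x 116 mm (x, y), 70 mm high, rust-brown with a bright flange on top, a pipe stub on its -y side to 82 mm from the centre. Square mouth 70 x 70 mm. Two 8 mm studs stand 12 mm above the flange at x = +-57 mm, y = 0. Origin: centre of the underside, z up; flange top at z = 70 mm.
- oblong_housing: Fixed steel box, 164 x 92 mm (x, y), 70 mm high, rust-brown with a bright flange on top, a pipe stub on its -y side to 70 mm from the centre. Oblong mouth 100 mm along x by 46 mm along y. Two 8 mm studs stand 12 mm above the flange at x = +-75 mm, y = 0. Origin: centre of the underside, z up; flange top at z = 70 mm.
- strainer: Loose brass mesh basket, 62 mm across, 60 mm tall, 0.25 kg, upright. Origin: centre of underside, z up. Handle: bar along x, 60 long, 12 wide, 18 mm tall, centre 87 mm above the origin, 18 mm gap between it and the rim. Stands on the round housing's inner floor; the handle then rises 34 mm above the flange, inside the hollow domed cover.
- domed_cover: Loose round hollow green cover, 116 mm across, 50 mm tall plus handle, open below (bore 104 mm, 44 mm deep), 0.5 kg, mouth down. Origin: centre of the skirt's lower edge, z up. Handle: bar along x, 60 long, 12 wide, 18 mm tall, centre 77 mm above the origin, 18 mm gap between it and the top. The skirt rests on the flat flange of the round housing.
- square_cover: Loose green plate 92 x 92 x 6 mm on a black rubber pad 54 x 54 x 8 mm, 0.4 kg. Origin: centre of the pad's underside, z up. Handle: bar along x, 60 long, 12 wide, 18 mm tall, centre 41 mm above the origin, 18 mm gap between it and the plate. Seated, the pad is in the square mouth, the plate on the flange, origin 62 mm above the housing's; any quarter turn.
- oblong_cover: Loose green plate 120 x 70 x 6 mm (x, y, z) on a black rubber pad 84 x 30 x 8 mm, 0.38 kg. Origin: centre of the pad's underside, z up. Handle: bar along x, 60 long, 12 wide, 18 mm tall, centre 41 mm above the origin, 18 mm gap between it and the plate. Seated, the pad is in the oblong mouth, the plate on the flange, origin 62 mm above the housing's; either way round.
- bottle: Amber glass bottle with a black cap, 56 mm in diameter, 120 mm tall, standing among the things; leave it standing. Origin: centre of its underside, z up.
Not all that is in view belongs to the job. What is shaped like the bottle but purple is not meant.

How it is judged:
By the outcome, as a careful person would: the job done as asked, in the order asked, and still so for the second after the job is handed in, with the robot touching nothing.
It also fails if it takes over 120 s, if anything falls off the work surface, if the arm or the gripper's body presses on something with over 40 N, if the wrist force passes 120 N, or if a joint passes its speed limit or range.

### The arm

A 6-joint arm with a two-finger parallel gripper is mounted at the origin on the work surface. World frame = base frame: x ahead of the robot, y to its left, z up, the work surface at z = 0. Lengths are in m, angles in rad, forces in N, time in s.
With the tool pointing down it reaches from about 0.375 to 0.9 m from the base axis. Payload 3.1 kg.
Tool frame: the origin (TCP) lies at the centre of the arm's flange, where the gripper is bolted on; the fingertips stand robot.tip_extent ahead of it and the grasp point (between the pads) lies 164 mm ahead of it (robot.tip_extent is the distance from the TCP to the fingertips, in m); z points along the fingers, y is the line along which they close (so a half turn about z gives the same grasp; the last joint's range is limited). The gripper opens to 87 mm and grips with 3 to 60 N. Pads are 19 mm wide; open, the fingers measure 117 mm over their backs; the gripper's body (75 mm by 190 mm) begins 51 mm behind the grasp point.
Start: joints at [0.98, 0.527, 1.433, -0, 1.181, -0.178], TCP at [0.251, 0.572, 0.405] pointing down, gripper open.
Joint ranges: [-3.08, 3.08], [-0.75, 2.2], [0.22, 2.44], [-1.43, 4.57], [0, 2.65], [-2.85, 2.85]. Speed limits (rad/s): [2.79, 2.79, 3.14, 3.14, 3.14, 3.14].

### API

Orientations are given as a unit quaternion [x, y, z, w].
In Python, from rig import get_obs, camera, hand_in, cut_out, robot gives the robot as it stands.
- The arm moves only by the tool step_arm, never from a script. Its argument "rows" is a list of rows, each a list of 6 numbers: the shift along the world's x, y, z in m, then the turn, a rotation vector about the world's x, y, z in degrees. A call has 1 to 12 rows; each row shifts and turns the commanded pose from where the row before left it; what a row does not reach is not made up. A row lasts 1/8 s, in which the tool goes at most 62.5 mm and 10.7 degrees, less where a joint would pass 70% of its speed; a pose out of reach is approached as far as the arm can. A call is refused whole if a number of a shift passes 0.0625 or a number of a turn 10.7, either way. A call with a gripper value outside its range is refused whole. "jaw" is the finger opening in m, from 0 to 0.087, set as the call begins (left out, the last holds). The fingers move at their own pace and stop on an object; "squeeze" is the grip in N (left out, the last holds). Time passes only in rows, so rows that do not move let the fingers close. It gives the time, the measured TCP pose, the force, the opening and the grip force at its end, in the units of the state.
- get_obs(): the state, without advancing time (a new reading comes with each control period).
- camera(name): name is "scene" or "top"; returns a dict with "pixels" (420x560x3 uint8, blue, green, red), "depth" (420x560 float32, m along the optical axis (not along the pixel's ray), 0 where there is no reading), "fov_y" (degrees; the focal length in pixels is half the picture's height over the tangent of half this angle, whatever the lens; pixels are square), "cx", "cy" (the principal point, pixels), "extrinsics" (4x4, takes a point from camera to world coordinates). Camera axes: x right, y up, looking along -z (the intrinsics and any distortion apply to the point x, -y, -z); pixel columns grow to the right and rows downward; lengths in m; the calibration is good to about 2 mm. A picture is of the moment at which its call begins.
- hand_in(): hands the job in; it is judged then, once.
Trained networks look in the newest picture that a camera, given by its name, has taken for a name from the list of things; names that differ only in an ending like _2 or _b are one class to them, and where a whole thing is asked for, a point or a joint stands for the part that bears it (a point fixed in the world has none). Each returns a list of dicts, best first, with "confidence" (0 to 1); they miss things now and then, are a little off and sometimes report something else, mostly with a low value. They report only what shows in the picture. A call takes as long as a camera call. They do not tell look-alikes from the thing itself.
- cut_out(label, camera): "region" (420x560 bool, what is visible of it) and "extent" ([centre column, centre row, width, height] in pixels, round what is visible of it).
The state is a dict: "time": time; "q": joint angles; "joint_velocities": joint speeds; "joint_torque": joint torques, N m; "position": TCP position; "tool_rot": TCP orientation; "ft_force": force on the tool from outside, world axes, zero at the start; "moment": the same for the moment, N m; "grip_width": finger opening in m; "grip_force": force on a finger pad.
Only numpy, scipy, OpenCV 4.12 (cv2) and the standard library are available. Lean on these libraries where they do the work, as an engineer would, in place of code of your own. Each camera call takes 0.05 s, during which the arm holds its last target. There are 200 camera calls.

## Working session

There is one attempt and no reset: what is moved stays moved. The work goes in short steps, Python scripts to look and compute and a tool call to move; the robot and the scene stay as the last step left them, time stands still between calls to the robot, and variables do not carry over. Pictures are saved under pics/ and viewed, at most 14 in all, crops included, and the job is handed in when it is done.

Besides the shell and the picture viewer there is one more tool, called after "Call:" by a JSON object that holds its "op" and its "data". step_arm: Moves the arm, as the interface text tells. Its arguments: {"type":"object","properties":{"rows":{"type":"array"},"jaw":{"type":"number"},"squeeze":{"type":"number"}},"required":["rows"]}

```bash
mkdir -p pics; ls; python3 - <<'E'
from rig import get_obs, camera, robot
import cv2,numpy as np
print(get_obs()); print(robot.tip_extent)
for n in("scene","top"):
    c=camera(n); cv2.imwrite(f"pics/{n}0.png",c["pixels"]); np.savez(f"{n}0.npz",**c)
    print(n,c["fov_y"],c["cx"],c["cy"],c["extrinsics"].round(4).tolist(),[k for k in c], (c["depth"]>0).mean())
    for k in c:
        if k not in("pixels","depth","extrinsics"): print(k,c[k])
E
```

```text
pics
{'time': 0.0, 'q': array([ 9.79528786e-01,  5.28493450e-01,  1.43391749e+00,  1.91689845e-06,
        1.18140245e+00, -1.78454522e-01]), 'joint_velocities': array([-0.00032396,  0.00212579,  0.00189782,  0.00075812, -0.00100017,
        0.0007391 ]), 'joint_torque': array([-1.05280436e-03, -4.40046859e+01, -1.76584375e+01,  6.31910353e-02,
        5.82615752e-02, -1.63862578e-04]), 'position': array([0.25049236, 0.5722278 , 0.40374961]), 'tool_rot': array([ 2.04944247e-01,  9.78773019e-01, -1.02881265e-03, -4.17687346e-04]), 'ft_force': array([ 0.542733  , -0.37644747,  0.386866  ]), 'moment': array([ 0.00695073,  0.03950676, -0.04726375]), 'grip_force': 0.0, 'grip_width': 0.08706054713229751}
0.1822
scene 48.81518978252038 270.2285199061895 207.0977786400565 [[-0.2951, -0.7111, 0.6382, 1.3982], [0.9553, -0.208, 0.21, 0.2674], [-0.0166, 0.6717, 0.7407, 0.9899], [0.0, 0.0, 0.0, 1.0]] ['pixels', 'depth', 'fov_y', 'cx', 'cy', 'extrinsics'] 0.9961267006802721
fov_y 48.81518978252038
cx 270.2285199061895
cy 207.0977786400565
top 45.87011698532061 271.92027112564216 207.48698283542868 [[0.0201, 0.9847, -0.1732, 0.3518], [-0.9998, 0.0201, -0.0017, -0.0199], [0.0018, 0.1732, 0.9849, 1.2187], [0.0, 0.0, 0.0, 1.0]] ['pixels', 'depth', 'fov_y', 'cx', 'cy', 'extrinsics'] 0.9962414965986395
fov_y 45.87011698532061
cx 271.92027112564216
cy 207.48698283542868
```

View pics/scene0.png

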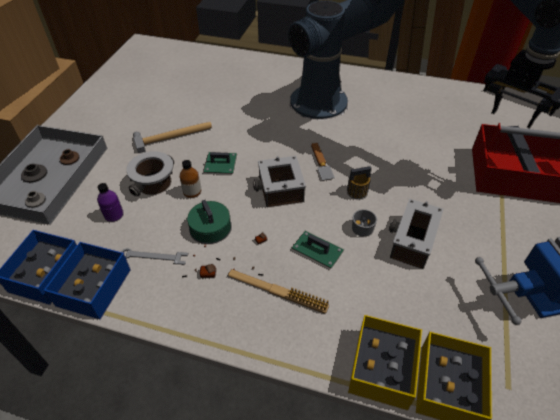

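View pics/top0.png

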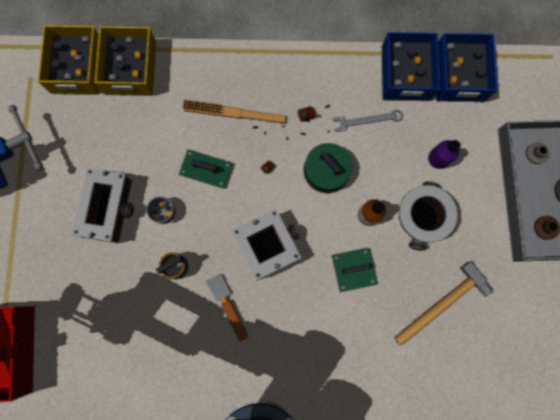

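The scene view shows, in pixels: the domed cover (209,222), square cover (221,162), oblong cover (318,249) and strainer with handle (359,181). The housings are round (150,170), square (281,180) and oblong (418,232). The amber bottle is at (190,180) and the purple decoy at (110,203). The open can of nuts at (364,222) has no handle, so it is not the strainer. Next I'll measure positions.

```bash
cat > h.py <<'E'
import numpy as np, cv2
def world(c):
    d=c["depth"]; f=d.shape[0]/2/np.tan(np.radians(float(c["fov_y"]))/2)
    v,u=np.indices(d.shape)
    P=np.stack([(u-c["cx"])/f*d,-(v-c["cy"])/f*d,-d],-1)
    E=np.array(c["extrinsics"]); W=P@E[:3,:3].T+E[:3,3]; W[d<=0]=np.nan
    return W
E
python3 - <<'E'
from rig import cut_out,camera
from h import *
N=["round_housing","square_housing","oblong_housing","strainer","domed_cover","square_cover","oblong_cover","bottle"]
for cam in("scene","top"):
    c=camera(cam);W=world(c)
    ok=np.abs(W[...,2])<.015; t=W[ok]; A=np.c_[t[:,:2],np.ones(len(t))]
    co=np.linalg.lstsq(A,t[:,2],rcond=None)[0]; print(cam,"table",co.round(4),np.std(t[:,2]-A@co).round(4))
    for n in N:
        for r in cut_out(n,cam)[:3]:
            if r["confidence"]<.3: continue
            p=W[r["region"]]; p=p[np.isfinite(p).all(1)]
            z=p[:,2]; top=np.percentile(z,98); q=p[z>top-.008]
            m=q[:,:2].mean(0); rect=cv2.minAreaRect((p[z>top-.012][:,:2]*1000).astype(np.float32))
            print(n,round(r["confidence"],2),np.round(r["extent"]),"top",top.round(4),"c",m.round(4),"rect",np.round(rect[0],1),np.round(rect[1],1),round(rect[2],1),len(q))
E
```

```text
scene table [ 0.0009 -0.0003 -0.0008] 0.0035
round_housing 0.75 [152. 174.  46.  45.] top 0.0721 c [ 0.5542 -0.379 ] rect [ 551.1 -379.8] [134.  133.5] 79.3 745
square_housing 0.59 [279. 184.  54.  51.] top 0.0729 c [ 0.4736 -0.0019] rect [470.1  -2.7] [136.4 117.2] 27.0 915
oblong_housing 0.78 [417. 235.  56.  70.] top 0.0727 c [0.5621 0.3927] rect [556.7 392.9] [ 91.5 169.7] 82.0 1255
strainer 0.79 [360. 183.  26.  35.] top 0.0963 c [0.4179 0.2169] rect [417.1 215.8] [14.9 60.6] 32.5 87
square_cover 0.82 [221. 164.  32.  24.] top 0.0497 c [ 0.4198 -0.2157] rect [ 418.7 -214.7] [16.4 60.6] 10.4 80
oblong_cover 0.95 [318. 251.  52.  39.] top 0.0502 c [0.6633 0.1534] rect [663.2 153. ] [60.6 14.7] 70.4 115
bottle 0.69 [193. 179.  23.  44.] top 0.1197 c [ 0.5552 -0.2534] rect [ 554.4 -253.7] [27.7 25.4] 36.5 62
bottle 0.65 [111. 203.  27.  36.] top 0.1195 c [ 0.7026 -0.4318] rect [ 701.6 -432.9] [25.8 23.6] 27.4 69
top table [ 0.0001 -0.0011  0.0005] 0.0032
round_housing 0.97 [428. 218.  62.  72.] top 0.0743 c [ 0.5472 -0.3828] rect [ 548.2 -383.1] [133.8 135.6] 58.8 1541
square_housin
[... 383 characters left out ...]
-0.1518] rect [ 664.2 -152.1] [59.8 12.9] 40.8 134
square_cover 0.76 [356. 272.  46.  47.] top 0.0511 c [ 0.4163 -0.2172] rect [ 416.4 -217.2] [11.8 60.4] 12.5 133
oblong_cover 0.75 [206. 170.  54.  45.] top 0.0516 c [0.6594 0.1518] rect [659.9 151.5] [58.7 13. ] 73.5 126
oblong_cover 0.3 [264. 245.  65.  74.] top 0.0745 c [ 0.468  -0.0045] rect [468.6  -3.8] [130.1 115.6] 27.5 1762
bottle 0.94 [446. 153.  34.  31.] top 0.1222 c [ 0.6994 -0.434 ] rect [ 699.5 -434.3] [24.6 25.5] 3.4 104
bottle 0.56 [371. 213.  27.  27.] top 0.123 c [ 0.5513 -0.2556] rect [ 551.8 -256.2] [23.8 26.6] 46.0 107
bottle 0.42 [173. 265.  34.  28.] top 0.0984 c [0.4148 0.2142] rect [415.  214.3] [12.7 59.8] 30.9 148
```

```bash
python3 - <<'E'
from h import *
C={n:dict(np.load(n+"0.npz")) for n in("scene","top")}
a=C["scene"]["pixels"][150:250,330:450]; b=C["scene"]["pixels"][150:250,90:250]
cv2.imwrite("pics/crop.png",cv2.resize(np.hstack([a,b]),None,fx=2.8,fy=2.8,interpolation=3))
def rect(p,lab):
    r=cv2.minAreaRect((p[:,:2]*1000).astype(np.float32)); w,h=r[1]; ang=(r[2]+(90 if h>w else 0))%180
    print(lab,np.round(r[0],1),np.round(sorted(r[1])[::-1],1),"long axis",round(ang,1),len(p))
for n in C:
    W=world(C[n]); dz={"scene":.0023,"top":.0025}[n]
    for lab,c,R,z0,z1 in [("dome bar",(.665,-.151),.045,.070,.095),("dome skirt",(.665,-.151),.075,.04,.056),
        ("oblong plate",(.661,.152),.08,.008,.024),("square plate",(.4175,-.216),.08,.008,.024),("oblong bar",(.661,.152),.04,.035,.06),
        ("square bar",(.4175,-.216),.04,.035,.06),("strainer bar",(.416,.215),.04,.085,.11),
        ("round fl",(.55,-.381),.075,.062,.08),("sq fl",(.469,-.003),.095,.062,.078),("ob fl",(.556,.392),.1,.062,.078)]:
        m=(np.hypot(W[...,0]-c[0],W[...,1]-c[1])<R)&(W[...,2]>z0)&(W[...,2]<z1)
        m=m.astype(np.uint8); k,L,S,_=cv2.connectedComponentsWithStats(m); m=L==1+np.argmax(S[1:,4])
        rect(W[m],n+" "+lab+f" z{np.median(W[m][:,2]):.4f}")
    # mouth: interior hole of the flange mask
    for lab,c,z in [("round",(.55,-.381),.07),("sq",(.469,-.003),.07),("ob",(.556,.392),.07)]:
        m=((np.hypot(W[...,0]-c[0],W[...,1]-c[1])<.1)&(W[...,2]>.062)).astype(np.uint8)
        cs,hi=cv2.findContours(m,cv2.RETR_CCOMP,cv2.CHAIN_APPROX_NONE)
        best=max((x for x,h in zip(cs,hi[0]) if h[3]>=0),key=cv2.contourArea)[:,0]
        p=W[best[:,1],best[:,0]]; p=p[np.isfinite(p[:,0])]
        rect(p,n+" mouth "+lab)
E
```

```text
scene dome bar z0.0839 [ 667.5 -149.8] [61.4 12.1] long axis 40.1 103
scene dome skirt z0.0490 [ 666.8 -150.2] [114.4 114.4] long axis 36.4 1023
scene oblong plate z0.0131 [661.3 153.8] [121.1  72.6] long axis 73.8 817
scene square plate z0.0128 [ 419.1 -215.1] [96.5 92.4] long axis 12.4 466
scene oblong bar z0.0470 [662.3 154.5] [61. 14.] long axis 72.1 150
scene square bar z0.0459 [ 417.7 -215.6] [60.3 18.5] long axis 99.9 107
scene strainer bar z0.0934 [417.1 215.7] [62.7 18.6] long axis 125.2 106
scene round fl z0.0687 [ 551.1 -381.6] [135.6 134.2] long axis 55.5 801
scene sq fl z0.0687 [469.1  -2.6] [138.6 117.8] long axis 27.9 964
scene ob fl z0.0690 [556.2 392.9] [168.8  92. ] long axis 172.1 1310
scene mouth round [ 550.1 -382.1] [92.  86.1] long axis 39.6 70
scene mouth sq [472.2  -2.2] [79.3 73.5] long axis 27.6 76
scene mouth ob [556.2 394. ] [108.  52.] long axis 172.7 87
top dome bar z0.0854 [ 664.1 -152.1] [59.2 13.6] long axis 40.4 161
top dome skirt z0.0499 [ 664.2 -151.8] [114.4 114.2] long axis 170.0 1554
top oblong plate z0.0140 [659.7 152.2] [121.   70.8] long axis 74.0 1138
top square plate z0.0141 [ 416.4 -217.4] [92.3 91.9] long axis 102.6 1313
top oblong bar z0.0491 [659.6 151.9] [59.3 12.5] long axis 73.7 145
top square bar z0.0499 [ 416.3 -217.3] [60.  11.9] long axis 102.7 137
top strainer bar z0.0952 [414.7 214.3] [59.7 12.8] long axis 120.8 157
top round fl z0.0700 [ 547.1 -383.1] [135.2 133.8] long axis 135.6 1659
top sq fl z0.0700 [468.5  -3.8] [129.9 115.6] long axis 27.5 1868
top ob fl z0.0697 [555.1 392. ] [164.7  94.7] long axis 172.2 1966
top mouth round [ 548.7 -382.9] [85.3 85.2] long axis 134.8 100
top mouth sq [468.2  -4.4] [74.4 73.3] long axis 117.5 108
top mouth ob [555.  390.6] [104.8  50.1] long axis 171.5 118
```

View pics/crop.png

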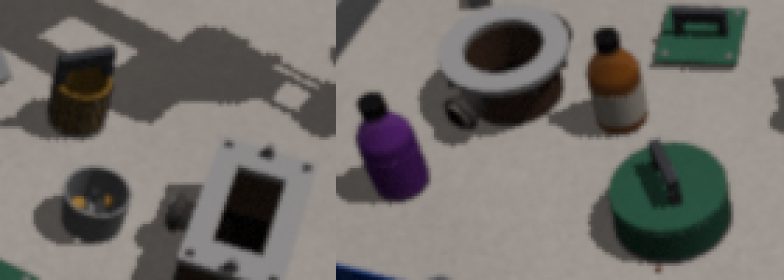

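The crop shows the mesh basket with its bar handle (left, 85,90), which is the strainer; the grey can of nuts below it is not. The amber bottle (617,85) is the one to leave standing, and the purple one (390,150) is the decoy. The heights match the text. Now I'll move to the strainer.

Call:
{"op": "step_arm", "data": {"rows": [[0.0207,-0.0447,0,0,0,-4.4],[0.0207,-0.0447,0,0,0,-4.4],[0.0207,-0.0447,0,0,0,-4.4],[0.0207,-0.0447,0,0,0,-4.4],[0.0207,-0.0447,0,0,0,-4.4],[0.0207,-0.0447,0,0,0,-4.4],[0.0207,-0.0447,0,0,0,-4.4],[0.0207,-0.0447,0,0,0,-4.4],[0,0,-0.03,0,0,0],[0,0,-0.03,0,0,0],[0,0,-0.02,0,0,0],[0,0,0,0,0,0]], "jaw": 0.06, "squeeze": 30}}

```text
time: 2.5
position: [0.416, 0.2147, 0.3237]
tool_rot: [0.491, 0.871, -0.001, -0.001]
ft_force: [1.0, 0.5, 1.0]
grip_width: 0.0603
grip_force: 0.0
```

Call:
{"op": "step_arm", "data": {"rows": [[0,0,-0.025,0,0,0],[0,0,-0.025,0,0,0],[0,0,-0.015,0,0,0],[0,0,-0.006,0,0,0],[0,0,0,0,0,0]]}}

```text
time: 3.12
position: [0.4166, 0.2151, 0.2542]
tool_rot: [0.491, 0.871, 0.0, 0.0]
ft_force: [-0.0, -0.7, 0.1]
grip_width: 0.0601
grip_force: 0.0
```

Call:
{"op": "step_arm", "data": {"rows": [[0,0,0,0,0,0],[0,0,0,0,0,0],[0,0,0,0,0,0],[0,0,0,0,0,0],[0,0,0,0,0,0],[0,0,0,0,0,0]], "jaw": 0}}

```text
time: 3.88
position: [0.4161, 0.2148, 0.2536]
tool_rot: [0.491, 0.871, -0.0, -0.0]
ft_force: [-0.9, -0.1, -2.6]
grip_width: 0.0118
grip_force: 29.9
```

Call:
{"op": "step_arm", "data": {"rows": [[0,0,0.02,0,0,0],[0,0,0.04,0,0,0],[0,0,0.05,0,0,0],[0,0,0.03,0,0,0],[0,0,0.01,0,0,0],[0,0,0,0,0,0]]}}

```text
time: 4.62
position: [0.416, 0.2148, 0.4034]
tool_rot: [0.491, 0.871, -0.0, -0.0]
ft_force: [0.1, -0.8, -2.7]
grip_width: 0.0117
grip_force: 29.9
```

Call:
{"op": "step_arm", "data": {"rows": [[0.0056,-0.025,0,0,0,0],[0.0111,-0.0498,0,0,0,0],[0.0111,-0.0498,0,0,0,0],[0.0111,-0.0498,0,0,0,0],[0.0111,-0.0498,0,0,0,0],[0.0111,-0.0498,0,0,0,0],[0.0111,-0.0498,0,0,0,0],[0.0111,-0.0498,0,0,0,0],[0.0111,-0.0498,0,0,0,0],[0.0111,-0.0498,0,0,0,0],[0.0111,-0.0498,0,0,0,0],[0.0111,-0.0498,0,0,0,0]]}}

```text
time: 6.12
position: [0.5438, -0.3594, 0.4003]
tool_rot: [0.491, 0.871, 0.001, -0.003]
ft_force: [-0.2, 0.0, -2.4]
grip_width: 0.0119
grip_force: 30.0
```

Call:
{"op": "step_arm", "data": {"rows": [[0.0055,-0.0242,0,0,0,0],[0,0,0,0,0,0],[0,0,0,0,0,0]]}}

```text
time: 6.5
position: [0.549, -0.381, 0.4014]
tool_rot: [0.491, 0.871, 0.001, -0.003]
ft_force: [-0.3, 1.0, -2.6]
grip_width: 0.0117
grip_force: 29.9
```

Call:
{"op": "step_arm", "data": {"rows": [[0,-0.001,-0.03,0,0,0],[0,0,-0.035,0,0,0],[0,0,-0.03,0,0,0],[0,0,-0.02,0,0,0],[0,0,-0.012,0,0,0],[0,0,-0.006,0,0,0],[0,0,0,0,0,0]]}}

```text
time: 7.38
position: [0.5497, -0.3832, 0.2711]
tool_rot: [0.491, 0.871, -0.0, 0.0]
ft_force: [0.0, -0.6, -2.9]
grip_width: 0.0114
grip_force: 29.9
```

Call:
{"op": "step_arm", "data": {"rows": [[0,0,-0.002,0,0,0],[0,0,-0.002,0,0,0],[0,0,-0.001,0,0,0],[0,0,0,0,0,0]]}}

```text
time: 7.88
position: [0.5495, -0.3831, 0.2658]
tool_rot: [0.491, 0.871, 0.0, -0.0]
ft_force: [0.1, -0.5, -3.3]
grip_width: 0.0117
grip_force: 29.9
```

Call:
{"op": "step_arm", "data": {"rows": [[0,0,-0.002,0,0,0],[0,0,-0.001,0,0,0],[0,0,-0.001,0,0,0],[0,0,0,0,0,0]]}}

```text
time: 8.38
position: [0.5495, -0.3831, 0.2617]
tool_rot: [0.491, 0.871, 0.0, -0.0]
ft_force: [-0.5, 0.5, -2.4]
grip_width: 0.0117
grip_force: 29.9
```

Call:
{"op": "step_arm", "data": {"rows": [[0,0,0,0,0,0],[0,0,0,0,0,0],[0,0,0,0,0,0],[0,0,0,0,0,0],[0,0,0.02,0,0,0],[0,0,0.04,0,0,0],[0,0,0.05,0,0,0],[0,0,0.02,0,0,0],[0,0,0,0,0,0]], "jaw": 0.05}}

```text
time: 9.5
position: [0.5499, -0.3834, 0.3956]
tool_rot: [0.491, 0.871, -0.001, 0.003]
ft_force: [-0.5, 0.5, 0.0]
grip_width: 0.05
grip_force: 0.0
```

Call:
{"op": "step_arm", "data": {"rows": [[0.01,0.02,0,0,0,-10.1],[0.0155,0.031,0,0,0,-10.1],[0.0155,0.031,0,0,0,-10.1],[0.0155,0.031,0,0,0,-10.1],[0.0155,0.031,0,0,0,-10.1],[0.0155,0.031,0,0,0,-10.1],[0.0155,0.031,0,0,0,-10.1],[0.0126,0.0264,0,0,0,-10.1],[0,0,-0.02,0,0,0],[0,0,-0.04,0,0,0],[0,0,-0.03,0,0,0],[0,0,0,0,0,0]], "jaw": 0.06}}

```text
time: 11.0
position: [0.6636, -0.1501, 0.2977]
tool_rot: [0.939, 0.345, -0.003, -0.003]
ft_force: [0.2, -0.7, 0.8]
grip_width: 0.0603
grip_force: 0.0
```

```bash
python3 - <<'E'
from rig import camera
from h import *
for n in("scene","top"):
    c=camera(n); W=world(c)
    cv2.imwrite(f"pics/{n}1.png",c["pixels"])
    m=(np.hypot(W[...,0]-.549,W[...,1]+.382)<.06)&(W[...,2]>.085)&(W[...,2]<.12)
    r=cv2.minAreaRect((W[m][:,:2]*1000).astype(np.float32)); print(n,r,np.percentile(W[m][:,2],95))
    cv2.imwrite(f"pics/{n}1c.png",cv2.resize(c["pixels"][110:230,90:280] if n=="scene" else c["pixels"][120:260,280:480],None,fx=3,fy=3))
E
```

```text
scene ((550.6488647460938, -380.7427062988281), (19.586219787597656, 59.69868087768555), 31.409801483154297) 0.10474172754220139
top ((549.049560546875, -381.7539978027344), (11.954154968261719, 60.03276824951172), 31.097850799560547) 0.1076954522936206
```

View pics/scene1c.png

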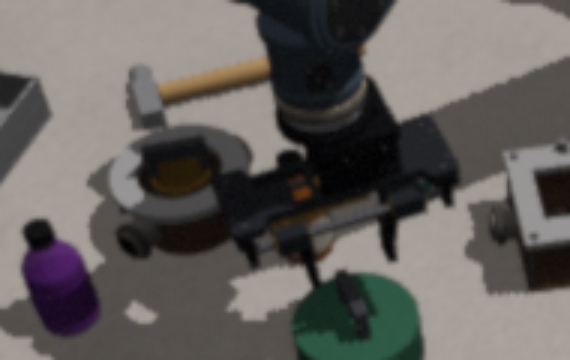

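The strainer is seated: handle top at about 0.106 m, centred within 2 mm. The crop also shows the gripper next to the dome's bar (355,300), and the amber bottle still stands behind it. I'll descend on the dome.

Call:
{"op": "step_arm", "data": {"rows": [[0,0,-0.025,0,0,0],[0,0,-0.02,0,0,0],[0,0,-0.011,0,0,0],[0,0,0,0,0,0]]}}

```text
time: 11.6
position: [0.6649, -0.1506, 0.245]
tool_rot: [0.939, 0.345, -0.001, -0.001]
ft_force: [0.5, -0.1, 0.1]
grip_width: 0.0598
grip_force: 0.0
```

Call:
{"op": "step_arm", "data": {"rows": [[0,0,0,0,0,0],[0,0,0,0,0,0],[0,0,0,0,0,0],[0,0,0,0,0,0],[0,0,0,0,0,0],[0,0,0,0,0,0]], "jaw": 0, "squeeze": 40}}

```text
time: 12.35
position: [0.6654, -0.1511, 0.2459]
tool_rot: [0.939, 0.345, 0.0, 0.001]
ft_force: [0.1, -1.1, -0.6]
grip_width: 0.0114
grip_force: 40.0
```

Call:
{"op": "step_arm", "data": {"rows": [[0,0,0.02,0,0,0],[0,0,0.04,0,0,0],[0,0,0.05,0,0,0],[0,0,0.03,0,0,0],[0,0,0.015,0,0,0],[0,0,0,0,0,0]]}}

```text
time: 13.1
position: [0.6649, -0.1505, 0.4015]
tool_rot: [0.939, 0.345, 0.0, 0.0]
ft_force: [-0.5, 0.3, -4.9]
grip_width: 0.0117
grip_force: 40.0
```

Call:
{"op": "step_arm", "data": {"rows": [[-0.01,-0.02,0,0,0,0],[-0.015,-0.03,0,0,0,0],[-0.02,-0.04,0,0,0,0],[-0.02,-0.04,0,0,0,0],[-0.02,-0.04,0,0,0,0],[-0.02,-0.04,0,0,0,0],[-0.011,-0.021,0,0,0,0],[0,0,0,0,0,0],[0,0,0,0,0,0]]}}

```text
time: 14.22
position: [0.5491, -0.3809, 0.3999]
tool_rot: [0.939, 0.345, -0.0, -0.001]
ft_force: [0.1, -0.6, -4.9]
grip_width: 0.0112
grip_force: 40.0
```

Call:
{"op": "step_arm", "data": {"rows": [[0,-0.001,-0.02,0,0,0],[0,0,-0.025,0,0,0],[0,0,-0.02,0,0,0],[0,0,-0.01,0,0,0],[0,0,-0.004,0,0,0],[0,0,0,0,0,0]]}}

```text
time: 14.98
position: [0.5495, -0.3824, 0.3222]
tool_rot: [0.939, 0.345, 0.0, 0.0]
ft_force: [0.1, -0.3, -3.9]
grip_width: 0.0121
grip_force: 40.0
```

Call:
{"op": "step_arm", "data": {"rows": [[0,0,-0.002,0,0,0],[0,0,-0.001,0,0,0],[0,0,-0.001,0,0,0],[0,0,0,0,0,0]]}}

```text
time: 15.48
position: [0.549, -0.3828, 0.3177]
tool_rot: [0.939, 0.345, -0.0, -0.0]
ft_force: [0.4, 0.7, -5.3]
grip_width: 0.0123
grip_force: 40.0
```

Call:
{"op": "step_arm", "data": {"rows": [[0,0,-0.001,0,0,0],[0,0,-0.001,0,0,0],[0,0,-0.0005,0,0,0],[0,0,0,0,0,0]]}}

```text
time: 15.98
position: [0.5491, -0.3827, 0.3159]
tool_rot: [0.939, 0.345, 0.0, 0.0]
ft_force: [-1.6, 0.8, 0.5]
grip_width: 0.0117
grip_force: 40.0
```

Call:
{"op": "step_arm", "data": {"rows": [[0,0,0,0,0,0],[0,0,0,0,0,0],[0,0,0,0,0,0],[0,0,0,0,0,0],[0,0,0.02,0,0,0],[0,0,0.04,0,0,0],[0,0,0.02,0,0,0],[0,0,0,0,0,0]], "jaw": 0.05}}

```text
time: 16.98
position: [0.5495, -0.383, 0.3974]
tool_rot: [0.939, 0.345, 0.001, 0.002]
ft_force: [-0.0, -0.3, 0.0]
grip_width: 0.0496
grip_force: 0.0
```

Call:
{"op": "step_arm", "data": {"rows": [[-0.01,0.013,0,0,0,8.9],[-0.02,0.025,0,0,0,8.9],[-0.023,0.029,0,0,0,8.9],[-0.023,0.029,0,0,0,8.9],[-0.023,0.029,0,0,0,8.9],[-0.023,0.029,0,0,0,8.9],[-0.01,0.0127,0,0,0,8.9],[0,0,-0.02,0,0,0],[0,0,-0.04,0,0,0],[0,0,-0.04,0,0,0],[0,0,-0.02,0,0,0],[0,0,0,0,0,0]], "jaw": 0.06}}

```text
time: 18.48
position: [0.4163, -0.2154, 0.2732]
tool_rot: [0.625, 0.781, 0.0, -0.003]
ft_force: [1.0, 0.5, -0.6]
grip_width: 0.0602
grip_force: 0.0
```

```bash
cat > chk.py <<'E'
from rig import camera
from h import *
import sys
def rects(items,save=None):
    for n in("scene","top"):
        c=camera(n); W=world(c)
        if save: cv2.imwrite(f"pics/{n}{save}.png",c["pixels"])
        for lab,cc,R,z0,z1 in items:
            m=((np.hypot(W[...,0]-cc[0],W[...,1]-cc[1])<R)&(W[...,2]>z0)&(W[...,2]<z1)).astype(np.uint8)
            k,L,S,_=cv2.connectedComponentsWithStats(m)
            if k<2: print(n,lab,"none"); continue
            p=W[L==1+np.argmax(S[1:,4])]; r=cv2.minAreaRect((p[:,:2]*1000).astype(np.float32)); w,h=r[1]
            print(n,lab,np.round(r[0],1),np.round(sorted(r[1])[::-1],1),"ax",round((r[2]+(90 if h>w else 0))%180,1),"z",np.percentile(p[:,2],[5,50,95]).round(4))
E
python3 -c "
from chk import rects
rects([('flange',(.549,-.382),.09,.06,.078),('dome top',(.549,-.382),.075,.108,.13),('dome bar',(.549,-.382),.045,.14,.165)],'2')"
```

```text
scene flange [ 568.4 -369.1] [133.8  96.1] ax 124.4 z [0.0623 0.0688 0.0763]
scene dome top [ 549.5 -380.1] [116.4 114.4] ax 169.1 z [0.1106 0.1187 0.1222]
scene dome bar [ 550.7 -379.4] [62.1 11.8] ax 40.4 z [0.1417 0.1539 0.1583]
top flange [ 540.5 -367.6] [135.1 101.1] ax 26.2 z [0.0657 0.0705 0.0761]
top dome top [ 547.5 -381.6] [114.7 114.5] ax 116.4 z [0.1157 0.1201 0.1238]
top dome bar [ 546.9 -381.7] [59.9 14.1] ax 41.1 z [0.1432 0.1548 0.1585]
```

The dome sits flat, with its top at 0.12 m, and is within about 1.5 mm of centre. Next is the square cover.

Call:
{"op": "step_arm", "data": {"rows": [[0,0,-0.025,0,0,0],[0,0,-0.02,0,0,0],[0,0,-0.012,0,0,0],[0,0,-0.008,0,0,0],[0,0,0,0,0,0],[0,0,0,0,0,0]]}}

```text
time: 19.32
position: [0.4173, -0.2161, 0.2107]
tool_rot: [0.625, 0.781, -0.0, 0.0]
ft_force: [0.1, -0.0, -0.2]
grip_width: 0.0602
grip_force: 0.0
```

Call:
{"op": "step_arm", "data": {"rows": [[0,0,0,0,0,0],[0,0,0,0,0,0],[0,0,0,0,0,0],[0,0,0,0,0,0],[0,0,0,0,0,0],[0,0,0,0,0,0]], "jaw": 0}}

```text
time: 20.08
position: [0.4169, -0.2159, 0.2102]
tool_rot: [0.625, 0.781, -0.0, -0.0]
ft_force: [-1.2, -0.0, 0.2]
grip_width: 0.0119
grip_force: 40.0
```

Call:
{"op": "step_arm", "data": {"rows": [[0,0,0.02,0,0,0],[0,0,0.04,0,0,0],[0,0,0.04,0,0,0],[0,0,0.02,0,0,0],[0.004,0.018,0,0,0,2],[0.0094,0.039,0,0,0,3],[0.0096,0.039,0,0,0,3],[0.0096,0.039,0,0,0,3],[0.0096,0.039,0,0,0,2.9],[0.0096,0.039,0,0,0,1],[0,0,0,0,0,0],[0,0,0,0,0,0]]}}

```text
time: 21.58
position: [0.4681, -0.0022, 0.329]
tool_rot: [0.518, 0.856, -0.001, -0.001]
ft_force: [-0.4, 0.6, -2.9]
grip_width: 0.0116
grip_force: 40.0
```

Call:
{"op": "step_arm", "data": {"rows": [[0,0,-0.015,0,0,0],[0,0,-0.01,0,0,0],[0,0,0,0,0,0],[0,0,0,0,0,0]]}}

```text
time: 22.08
position: [0.469, -0.0034, 0.3053]
tool_rot: [0.519, 0.855, 0.0, 0.0]
ft_force: [0.2, -0.6, -3.1]
grip_width: 0.0115
grip_force: 40.0
```

```bash
python3 -c "
from chk import rects
rects([('flange',(.469,-.0035),.095,.06,.078),('plate',(.469,-.0035),.08,.098,.118),('bar',(.469,-.0035),.04,.13,.16)],'3')
from rig import get_obs;o=get_obs();print(o['position'],o['tool_rot'])
import cv2;i=cv2.imread('pics/scene3.png');cv2.imwrite('pics/s3c.png',cv2.resize(i[100:250,200:380],None,fx=3.5,fy=3.5))"
```

```text
scene flange [470.3  -2.2] [136.5 116.9] ax 27.2 z [0.064  0.0686 0.0721]
scene plate [472.3  -2.1] [95.4 92.4] ax 26.7 z [0.1043 0.1081 0.111 ]
scene bar [484.8 -25.8] [13.4  8.5] ax 17.2 z [0.1312 0.1403 0.1456]
top flange [447.2 -71. ] [29.7 16.1] ax 27.5 z [0.0671 0.0703 0.0736]
top plate [465.3  41.6] [16.8  5. ] ax 28.1 z [0.1059 0.1092 0.1138]
top bar none
[ 0.46904714 -0.00323998  0.3055781 ] [5.18565886e-01 8.55037579e-01 1.15909267e-04 3.83433981e-04]
```

View pics/s3c.png

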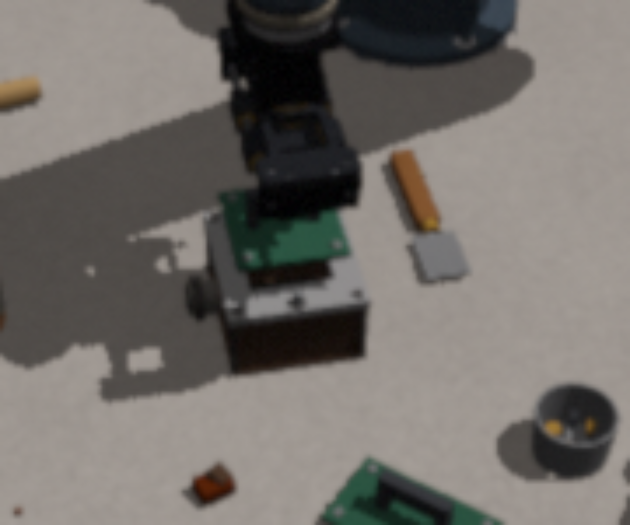

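The square cover hangs above the square housing (285,230), aligned in the scene view to about 1–2 mm and 0.5°. I'll lower it.

Call:
{"op": "step_arm", "data": {"rows": [[0,0,-0.012,0,0,0],[0,0,-0.01,0,0,0],[0,0,-0.006,0,0,0],[0,0,-0.003,0,0,0],[0,0,0,0,0,0],[0,0,0,0,0,0]]}}

```text
time: 22.92
position: [0.469, -0.003, 0.2744]
tool_rot: [0.518, 0.855, 0.0, 0.0]
ft_force: [0.4, -0.2, -2.6]
grip_width: 0.0118
grip_force: 40.0
```

Call:
{"op": "step_arm", "data": {"rows": [[0,0,-0.001,0,0,0],[0,0,-0.001,0,0,0],[0,0,-0.0005,0,0,0],[0,0,0,0,0,0]]}}

```text
time: 23.42
position: [0.4689, -0.003, 0.2722]
tool_rot: [0.518, 0.855, 0.0, 0.0]
ft_force: [-1.0, 0.5, 4.1]
grip_width: 0.0117
grip_force: 40.0
```

Call:
{"op": "step_arm", "data": {"rows": [[0,0,0,0,0,0],[0,0,0,0,0,0],[0,0,0,0,0,0],[0,0,0,0,0,0],[0,0,0.02,0,0,0],[0,0,0.04,0,0,0],[0,0,0.03,0,0,0],[0.02,0.015,0,0,0,-5.6],[0.032,0.026,0,0,0,-8],[0.035,0.0287,0,0,0,-8],[0.035,0.0287,0,0,0,-8],[0.035,0.0287,0,0,0,-8]], "jaw": 0.06}}

```text
time: 24.92
position: [0.6268, 0.1251, 0.3615]
tool_rot: [0.768, 0.641, -0.0, -0.0]
ft_force: [0.4, -0.4, -0.1]
grip_width: 0.0598
grip_force: 0.0
```

Call:
{"op": "step_arm", "data": {"rows": [[0.035,0.0289,0,0,0,-6],[0,0,-0.03,0,0,0],[0,0,-0.04,0,0,0],[0,0,-0.03,0,0,0],[0,0,0,0,0,0],[0,0,0,0,0,0]]}}

```text
time: 25.68
position: [0.6614, 0.153, 0.2627]
tool_rot: [0.799, 0.601, 0.001, 0.0]
ft_force: [0.4, -0.0, -0.1]
grip_width: 0.0603
grip_force: 0.0
```

```bash
python3 -c "
from chk import rects
rects([('flange',(.469,-.0035),.095,.06,.072),('plate',(.469,-.0035),.063,.0735,.082),('bar',(.469,-.0035),.04,.095,.13)],'4')
from rig import get_obs;o=get_obs();print(o['position'],o['tool_rot'])
import cv2;i=cv2.imread('pics/top4.png');cv2.imwrite('pics/t4c.png',cv2.resize(i[120:300,150:400],None,fx=3,fy=3))"
```

```text
scene flange [469.5  -2.5] [134.7 116.6] ax 27.7 z [0.0633 0.0688 0.0713]
scene plate [4.774e+02 2.000e-01] [104.9  91.8] ax 27.2 z [0.0737 0.0755 0.0784]
scene bar [471.3  -3.1] [59.7 18.9] ax 119.0 z [0.0968 0.1075 0.1125]
top flange [468.7  -4. ] [129.9 115.9] ax 27.5 z [0.0664 0.0696 0.0717]
top plate [475.6  -0.8] [109.9  97.6] ax 26.6 z [0.0739 0.0764 0.0797]
top bar [469.5  -3.8] [59.  12.1] ax 116.4 z [0.1018 0.1117 0.1149]
[0.66164274 0.15301339 0.26366152] [0.79892304 0.6014307  0.0014698  0.00095903]
```

View pics/t4c.png

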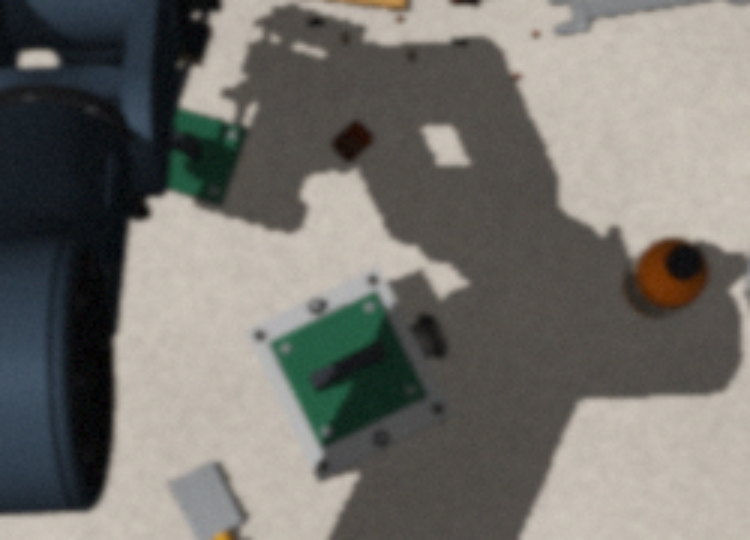

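The top crop shows the square cover flat and square between the studs (350,370), with the amber bottle standing (672,270). Now the oblong cover.

Call:
{"op": "step_arm", "data": {"rows": [[0,0,-0.02,0,0,0],[0,0,-0.02,0,0,0],[0,0,-0.01,0,0,0],[0,0,-0.004,0,0,0],[0,0,0,0,0,0]]}}

```text
time: 26.4
position: [0.6609, 0.153, 0.2073]
tool_rot: [0.799, 0.601, -0.0, -0.0]
ft_force: [-0.9, -0.5, 0.3]
grip_width: 0.06
grip_force: 0.0
```

Call:
{"op": "step_arm", "data": {"rows": [[0,0,0,0,0,0],[0,0,0,0,0,0],[0,0,0,0,0,0],[0,0,0,0,0,0],[0,0,0,0,0,0],[0,0,0,0,0,0]], "jaw": 0}}

```text
time: 27.15
position: [0.6609, 0.153, 0.2078]
tool_rot: [0.799, 0.601, 0.0, 0.0]
ft_force: [0.1, -0.1, -0.0]
grip_width: 0.0117
grip_force: 40.0
```

Call:
{"op": "step_arm", "data": {"rows": [[0,0,0.02,0,0,0],[0,0,0.04,0,0,0],[0,0,0.04,0,0,0],[0,0,0.02,0,0,0],[-0.006,0.014,0,0,0,6],[-0.011,0.025,0,0,0,10.2],[-0.011,0.025,0,0,0,10.2],[-0.011,0.025,0,0,0,10.2],[-0.011,0.025,0,0,0,10.2],[-0.011,0.025,0,0,0,10.2],[-0.011,0.025,0,0,0,10.2],[-0.011,0.025,0,0,0,10.2]]}}

```text
time: 28.65
position: [0.577, 0.3426, 0.3282]
tool_rot: [0.245, 0.97, -0.0, -0.0]
ft_force: [-0.2, 0.6, -3.7]
grip_width: 0.0118
grip_force: 40.0
```

Call:
{"op": "step_arm", "data": {"rows": [[-0.011,0.025,0,0,0,10.2],[-0.011,0.0255,0,0,0,10.6],[0,0,-0.015,0,0,0],[0,0,-0.01,0,0,0],[0,0,0,0,0,0],[0,0,0,0,0,0]]}}

```text
time: 29.4
position: [0.5565, 0.3917, 0.3027]
tool_rot: [0.069, 0.998, -0.0, -0.0]
ft_force: [-0.2, -0.1, -4.3]
grip_width: 0.0117
grip_force: 40.0
```

```bash
python3 -c "
from chk import rects
rects([('flange',(.556,.392),.1,.06,.074),('plate',(.556,.392),.08,.098,.118)],'5')
from rig import get_obs;o=get_obs();print(o['position'],o['tool_rot'],o['q'])
import cv2;i=cv2.imread('pics/scene5.png');cv2.imwrite('pics/s5c.png',cv2.resize(i[120:290,340:500],None,fx=3,fy=3))"
```

```text
scene flange [557.  392.9] [166.8  92. ] ax 172.2 z [0.0647 0.0691 0.0721]
scene plate [563.1 393. ] [117.6  69.9] ax 172.0 z [0.1052 0.1081 0.1113]
top flange [554.9 391.3] [164.6  94.1] ax 171.9 z [0.0647 0.0696 0.0729]
top plate [516.  397.8] [71.3 35.7] ax 82.6 z [0.1053 0.1091 0.1125]
[0.55646613 0.39202384 0.30316297] [6.90607536e-02 9.97612363e-01 1.83683639e-04 3.88582625e-04] [ 4.49942449e-01  7.15963003e-01  1.36692981e+00 -7.63716043e-05
  1.05784281e+00 -9.82584878e-01]
```

View pics/s5c.png

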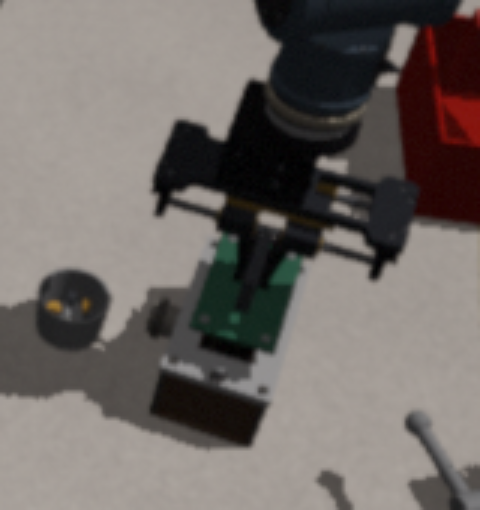

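The oblong cover hangs over its mouth (240,300 in the crop), turned correctly and possibly 1–4 mm too far in +x. I'll lower it most of the way and measure again.

Call:
{"op": "step_arm", "data": {"rows": [[-0.0015,0,-0.01,0,0,0],[0,0,-0.01,0,0,0],[0,0,-0.006,0,0,0],[0,0,-0.003,0,0,0],[0,0,0,0,0,0],[0,0,0,0,0,0]]}}

```text
time: 30.25
position: [0.5546, 0.3926, 0.2741]
tool_rot: [0.068, 0.998, 0.0, 0.0]
ft_force: [0.1, -0.0, -5.1]
grip_width: 0.0116
grip_force: 40.0
```

```bash
python3 - <<'E'
from rig import camera,get_obs
from h import *
print(get_obs()["position"])
a=np.radians(172.1-180); u=np.array([np.cos(a),np.sin(a)]); v=np.array([-u[1],u[0]])
c=camera("scene"); W=world(c); p=W-np.array([.5568,.393,0]); s=p[...,:2]@u; t=p[...,:2]@v; z=W[...,2]
g=c["pixels"].astype(int); green=(g[...,1]>g[...,2]*1.4)&(g[...,1]>g[...,0]*1.15)&(abs(s)<.09)&(abs(t)<.06)&(z>.05)&(z<.1)
for lab,m in [("green",green),("all",(abs(s)<.1)&(abs(t)<.06)&(z>.06)&(z<.095))]:
    print(lab,m.sum(),"s",np.percentile(s[m],[1,99]).round(4),s[m].max().round(4),"t",np.percentile(t[m],[1,99]).round(4))
# edge at far +s end per strip of t
for t0 in (-.02,0,.02):
    k=abs(t-t0)<.006; print(t0,"plate end",s[green&k].max().round(4),"flange end",s[k&(abs(s)<.1)&(z>.062)&(z<.09)].max().round(4))
E
```

```text
[0.55456361 0.39259816 0.27405474]
green 624 s [-0.0458  0.0594] 0.0617 t [-0.0322  0.0332]
all 1414 s [-0.0593  0.0822] 0.0844 t [-0.0453  0.0452]
-0.02 plate end 0.0582 flange end 0.0844
0 plate end 0.0617 flange end 0.083
0.02 plate end 0.0614 flange end 0.0823
```

The cover is centred: the plate end sits 22 mm from the flange end, and it is symmetric across. I'll seat it.

Call:
{"op": "step_arm", "data": {"rows": [[0,0,-0.002,0,0,0],[0,0,-0.0015,0,0,0],[0,0,-0.001,0,0,0],[0,0,0,0,0,0],[0,0,0,0,0,0]]}}

```text
time: 30.92
position: [0.5544, 0.3925, 0.2698]
tool_rot: [0.068, 0.998, -0.0, 0.0]
ft_force: [-1.5, -0.4, 0.9]
grip_width: 0.0117
grip_force: 40.0
```

Call:
{"op": "step_arm", "data": {"rows": [[0,0,0,0,0,0],[0,0,0,0,0,0],[0,0,0,0,0,0],[0,0,0,0,0,0],[0,0,0.02,0,0,0],[0,0,0.04,0,0,0],[0,0,0.05,0,0,0],[0,0,0.02,0,0,0],[-0.03,0.018,0,0,0,0],[-0.045,0.027,0,0,0,0],[-0.045,0.027,0,0,0,0],[-0.045,0.027,0,0,0,0]], "jaw": 0.06}}

```text
time: 32.42
position: [0.3881, 0.4921, 0.401]
tool_rot: [0.069, 0.998, 0.001, 0.001]
ft_force: [-0.7, 0.1, -1.2]
grip_width: 0.0596
grip_force: 0.0
```

Call:
{"op": "step_arm", "data": {"rows": [[-0.045,0.027,0,0,0,0],[-0.04,0.024,0,0,0,0],[0,0,0,0,0,0],[0,0,0,0,0,0]]}}

```text
time: 32.92
position: [0.3046, 0.5425, 0.4004]
tool_rot: [0.068, 0.998, 0.001, 0.001]
ft_force: [0.1, -0.7, -0.2]
grip_width: 0.0599
grip_force: 0.0
```

```bash
python3 -c "
from chk import rects
rects([('ob flange',(.556,.392),.1,.06,.072),('ob plate',(.556,.392),.068,.0735,.082),('ob bar',(.556,.392),.045,.095,.13),('sq bar',(.469,-.0035),.04,.095,.13),('dome top',(.549,-.382),.075,.108,.13),('bottle',(.553,-.255),.04,.1,.14)],'6')
import cv2;i=cv2.imread('pics/top6.png');cv2.imwrite('pics/t6c.png',cv2.resize(i[80:320],None,fx=1.42,fy=1.42))"
```

```text
scene ob flange [555.7 393.1] [168.5  92.1] ax 172.1 z [0.065  0.0689 0.0714]
scene ob plate [557.7 394.1] [126.1  69.6] ax 171.8 z [0.0738 0.0755 0.0784]
scene ob bar [558.7 394.3] [60.3 11.4] ax 172.0 z [0.1004 0.1106 0.114 ]
scene sq bar [473.3  -1.6] [59.8 17.3] ax 121.0 z [0.0971 0.108  0.113 ]
scene dome top [ 549.3 -381.2] [118.8 113.3] ax 53.3 z [0.1118 0.1186 0.1218]
scene bottle [ 553.  -254.3] [25.6 24.3] ax 13.3 z [0.1025 0.1163 0.1205]
top ob flange [555. 392.] [164.4  94.6] ax 172.2 z [0.065  0.0692 0.0716]
top ob plate [555.8 394.1] [119.8  72.9] ax 171.8 z [0.0739 0.0762 0.0796]
top ob bar [555.9 392.4] [60.2 14.9] ax 173.7 z [0.0978 0.1104 0.1146]
top sq bar [469.4  -3.8] [59.  12.2] ax 116.9 z [0.1007 0.1111 0.1145]
top dome top [ 547.5 -381.7] [114.8 114.1] ax 134.9 z [0.1161 0.1201 0.1237]
top bottle [ 552.1 -255.7] [25.2 24.8] ax 66.1 z [0.1091 0.1195 0.1235]
```

View pics/t6c.png

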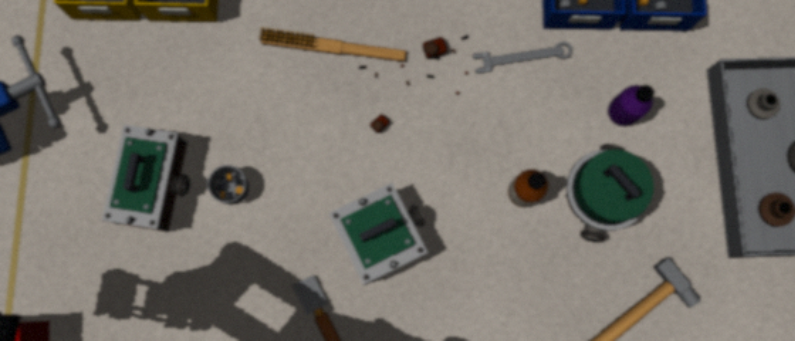

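All three covers are seated, flat and central: oblong (142,175), square (380,230) and dome (615,187). The amber bottle is standing (530,187).

```bash
python3 -c "
from rig import hand_in; print(hand_in())"
```

```text
the job is handed in; nothing more can be done
None
```

The job is handed in at about 33 s of the 120 s: the strainer is inside the round housing under the domed cover, the square and oblong covers are on their mouths, all flat and within about 3 mm of centre by the cameras, and the amber bottle is still standing.

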